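Hold the tea caddy's hinged lid open at 60 degrees

ROBOT

A 6-joint arm with a two-finger parallel gripper is mounted at the origin on the work surface. World frame = base frame: x ahead of the robot, y to its left, z up, the work surface at z = 0. Lengths are in m, angles in rad, forces in N, time in s.
With the tool pointing down it reaches from about 0.325 to 0.85 m from the base axis. Payload 15.5 kg.
Tool frame: the origin (TCP) lies on the centre line of the jaws, within the pads' length; the fingertips stand 8 mm ahead of it and the grasp point (between the pads) lies 11 mm behind it; z points along the fingers, y is the direction in which the jaws open and shut (so a half turn about z gives the same grasp; the last joint's range is limited). The gripper opens to 91 mm and grips with 3 to 60 N. Pads are 32 mm wide; open, the fingers measure 118 mm over their backs; the gripper's body (76 mm by 178 mm) begins 60 mm behind the grasp point.
Start: joints at [1.24, 0.494, 1.345, -0, 1.302, -0.096], TCP at [0.146, 0.608, 0.222] pointing down, gripper open.
Joint ranges: [-2.91, 2.91], [-0.82, 2.16], [0.22, 2.67], [-1.22, 4.37], [0.12, 2.79], [-3.08, 3.08]. Speed limits (rad/s): [1.89, 1.89, 2.57, 3.01, 3.01, 3.01].

INTERFACE

Orientations are given as a unit quaternion [x, y, z, w].
In Python, from plant import bot gives the robot as it stands.
- The arm moves only by the shell command python3 -m creep 'ROWS' [FORCE]. ROWS is JSON, a list of rows, each a list of 3 entries, a list of its own where there are three numbers: the opening, from 0 (shut) to 1 (fully open), then the shift along the tool's x, y, z in mm, then the turn about the tool's z in rad. In form: [[gripper, [x, y, z], spin], ...]. A call has 1 to 8 rows; each row is the pose to reach, as a shift and turn from the pose measured when the call began, along the tool's axes at that moment; what a row does not reach only later rows make up. A row lasts 1/10 s, in which the tool goes at most 50 mm and 8.59 degrees, less where a joint would pass 70% of its speed; a pose out of reach is approached as far as the arm can. A call with a gripper value outside its range is refused whole. The fingers move at their own pace and stop on an object; FORCE is the grip in N (left out, the last holds). Time passes only in rows, so rows that repeat a pose let the fingers close. It gives the time, the measured TCP pose, the force and the opening at its end, in the units of the state.
- bot.observe(): the state, without advancing time (a new reading comes with each control period).
- bot.capture(name): name is "scene" or "top" or "wrist"; returns (picture, depth): 400x640x3 uint8, blue, green, red; 400x640 float32, m along the optical axis (not along the pixel's ray), 0 where there is no reading.
- bot.camera_model(name): a dict with "camera_matrix" (3x3 intrinsics, pixels), "extrinsics" (4x4, takes a point from camera to world coordinates); the wrist camera has in their place "tool_from_camera" (4x4, takes a point from camera to tool coordinates, whose origin is the TCP and whose axes are the flange's). Camera axes: x right, y down, z forward; pixel columns grow to the right and rows downward; lengths in m; the calibration is good to about 2 mm. A picture is of the moment at which its call begins: read the wrist's pose just before it. camera_model takes no time and is no camera call.
- bot.sign_off(): hands the job in, once; it reports no verdict.
Trained networks look in the newest picture that a camera, given by its name, has taken for a name from the list of things; names that differ only in an ending like _2 or _b are one class to them, and where a whole thing is asked for, a point or a joint stands for the part that bears it (a point fixed in the world has none). Each returns a list of dicts, best first, with "score" (0 to 1); they miss things now and then, are a little off and sometimes report something else, mostly with a low value. They report only what shows in the picture. A call takes as long as a camera call. They do not tell look-alikes from the thing itself.
- bot.masks_of(thing, camera): "region" (400x640 bool, what is visible of it) and "extent" ([left, top, width, height] in pixels, round what is visible of it).
The state is a dict: "time": time; "q": joint angles; "joint_vel": joint speeds; "joint_torque": joint torques, N m; "ee_pos": TCP position; "tool_rot": TCP orientation; "force": force on the tool from outside, world axes, zero at the start; "torque": the same for the moment, N m; "finger_gap": opening from 0.0 (shut) to 1.0 (fully open).
Only numpy, scipy, OpenCV 4.12 (cv2) and the standard library are available. Lean on these libraries where they do the work, as an engineer would, in place of code of your own. Each camera call takes 0.05 s, during which the arm holds its last target.

TASK

Turn the lazy Susan, with the lid still shut, until the handle of the square hinged-lid tea caddy points straight at the front edge of the shelf (the robot's side, square to that edge); then raise that lid and hold it with the gripper's fingers, open 60 degrees from shut, so that tea can be spooned out. The lid falls shut on its own, so finish while still holding it there, motionless. Leave the two round caddies standing on the turntable, and do not disturb the honey pot, the coaster or the strainer on it.

Things in the scene. Friction and masses are not known exactly. Their poses are not given: they have to be found in the camera images.
- susan: Fixed foot of the lazy Susan, a dark steel disc 210 mm across. Its origin lies on the turntable's axis at the shelf surface (z = 0); its place on the shelf varies; axes parallel to the world's. The wooden turntable above it is 340 mm across, its upper side 38 mm above the shelf.
- turntable (a joint): Angle of the turntable (rad) about the vertical axis through susan, counter-clockwise from above positive. 0: the square caddy's handle points along world -x, straight at the shelf's front edge. Starts between 0.45 and 1.15, when the handle points partly towards -y. Light drag of about 0.12 N m; it stays where it is left, travel -2 to 2.
- lid (a joint): Opening angle of the square caddy's lid (rad): 0 shut, 1.047 = 60 degrees, stop at 1.75. The hinge is level, along the top of the caddy wall nearest the turntable's axis, so that the handle rises and moves back towards and over the caddy. The lid weighs about 250 g and falls shut by its own weight.
- lid_handle (a point): Centre of the lid's handle: a wooden bar 22 mm thick, 34 mm long, with flat ends, level and parallel to the hinge, on a steel stem 12 mm wide that holds its centre 32 mm clear of the lid's outer edge. Shut: 141 mm above the shelf, 159 mm from the turntable's axis. Pinched by its flat ends it can pivot between the fingers. Axes: x from handle to hinge, y along the bar, z out of the lid's top.
- lid_hinge (a point): Middle of the lid's hinge line, 136 mm above the shelf, 23 mm from the turntable's axis on the handle's side. The handle's centre lies 136 mm from it along the lid and 5 mm towards the lid's upper face. The square caddy is ceramic, fixed to the turntable, 100 mm deep, 90 mm wide, 98 mm high; its lid is 104 by 94 by 10 mm.
- tall_caddy: Loose tall round ceramic caddy, 74 mm across, 105 mm to its wooden lid, 131 mm with the knob, about 450 g, standing on the turntable and riding round with it. Origin at the centre of its underside, z up. To be left standing there.
- squat_caddy: Loose squat round ceramic caddy, 84 mm across, 70 mm to its wooden lid, 96 mm with the knob, about 400 g, standing on the turntable and riding round with it. Origin at the centre of its underside, z up. To be left standing there.
- honey: Bystander: closed glass honey pot, 74 mm across and 90 mm high, on the shelf to one side of the lazy Susan. Origin at the centre of its underside.
- coaster: Bystander: round bamboo coaster, 96 mm across and 8 mm thick, on the shelf to the other side. Origin at the centre of its underside.
- strainer: Bystander: stainless tea strainer, a cup 62 mm across and 42 mm high with a short handle along its x, standing on the coaster. Origin at the centre of its underside.
There are look-alikes about, which are no part of the job. What is shaped like the squat_caddy but blue or red is not meant.

How it is judged:
By the outcome, as a careful person would: the job done as asked, in the order asked, and still so for the second after the job is handed in, while the arm keeps its last pose, push and grip.
It also fails if it takes over 40 s, if anything falls off the work surface, if the arm or the gripper's body presses on something with over 40 N, if the wrist force passes 120 N, or if a joint passes its speed limit or range.

## Working session

There is one attempt and no reset: what is moved stays moved. The work goes in short steps, Python scripts to look and compute and a shell command to move; the robot and the scene stay as the last step left them, time stands still between calls to the robot, and variables do not carry over. Pictures are saved under pics/ and viewed, and the job is handed in when it is done.

```bash
ls; mkdir -p pics; python3 - <<'E'
from plant import bot
import cv2,numpy as np
s=bot.observe(); print(s)
for n in ("scene","top"):
    p,d=bot.capture(n); cv2.imwrite(f"pics/{n}0.png",p)
    m=bot.camera_model(n); print(n,m)
    np.save(f"{n}_d.npy",d)
print(bot.camera_model("wrist"))
E
```

```text
pics
{'time': 0.0, 'q': array([ 1.23950136e+00,  4.94187115e-01,  1.34612197e+00,  3.09008975e-06,
        1.30253186e+00, -9.54793646e-02]), 'joint_vel': array([-0.00136739, -0.00049229, -0.00127415, -0.00038251,  0.00092181,
       -0.00119999]), 'joint_torque': array([ 1.26067084e-04, -8.78799176e+01, -3.81867671e+01,  7.12011871e-02,
        5.30370476e-02, -7.46369801e-05]), 'ee_pos': array([0.14588267, 0.60734833, 0.22133893]), 'tool_rot': array([ 1.17635177e-01,  9.93056683e-01, -6.09671597e-04, -1.33631429e-04]), 'force': array([0.90050606, 0.76352516, 0.29318224]), 'torque': array([ 0.01111442, -0.02402361, -0.02447671]), 'finger_gap': 1.000174833786423}
scene {'camera_matrix': array([[398.88408798,   0.        , 317.63204972],
       [  0.        , 398.88408798, 203.2184546 ],
       [  0.        ,   0.        ,   1.        ]]), 'extrinsics': array([[ 5.91856375e-01,  6.48448180e-01, -4.78770288e-01,
         1.16026788e+00],
       [ 8.06043376e-01, -4.75897807e-01,  3.51874058e-01,
        -3.62953569e-01],
       [ 3.26362193e-04, -5.94168524e-01, -8.04340511e-01,
      
[... 474 characters left out ...]
 [-3.08623851e-04, -1.87763430e-01, -9.82214233e-01,
         1.34360606e+00],
       [ 0.00000000e+00,  0.00000000e+00,  0.00000000e+00,
         1.00000000e+00]])}
{'camera_matrix': array([[294.12956472,   0.        , 316.99596501],
       [  0.        , 294.12956472, 200.02713703],
       [  0.        ,   0.        ,   1.        ]]), 'tool_from_camera': array([[ 5.51090908e-04, -9.62024701e-01, -2.72961850e-01,
         7.68188303e-02],
       [ 9.99999837e-01,  4.89981514e-04,  2.92042640e-04,
        -8.89263148e-05],
       [-1.47205973e-04, -2.72961966e-01,  9.62024814e-01,
        -1.63005004e-01],
       [ 0.00000000e+00,  0.00000000e+00,  0.00000000e+00,
         1.00000000e+00]])}
```

View pics/scene0.png

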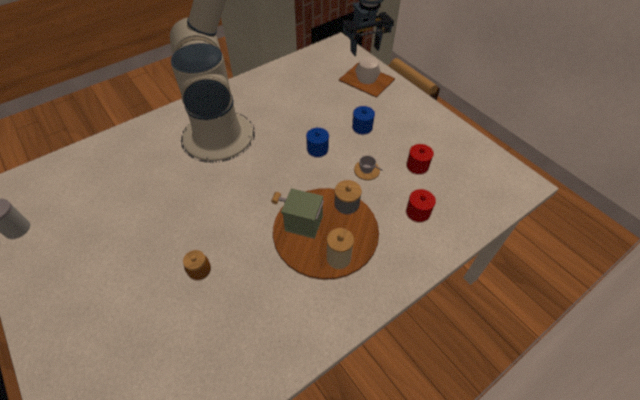

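View pics/top0.png

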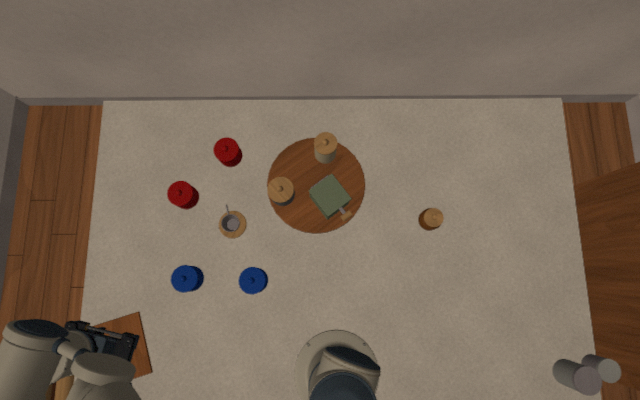

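```bash
cat > h.py <<'E'
from plant import bot
import cv2,numpy as np
from scipy.optimize import least_squares
from scipy.spatial.transform import Rotation as R
def model(n,s=None):
    m=bot.camera_model(n)
    if n=="wrist":
        T=np.eye(4);T[:3,:3]=R.from_quat(s["tool_rot"]).as_matrix();T[:3,3]=s["ee_pos"]
        return m["camera_matrix"],T@m["tool_from_camera"]
    return m["camera_matrix"],m["extrinsics"]
def pts(d,K,E,mask):
    v,u=np.nonzero(mask&(d>0)); z=d[v,u]
    P=np.c_[(u-K[0,2])/K[0,0]*z,(v-K[1,2])/K[1,1]*z,z]
    return P@E[:3,:3].T+E[:3,3],u,v
E
python3 - <<'E'
from h import *
for n in ("top","scene"):
    p,d=bot.capture(n);K,E=model(n)
    for t in ("turntable","lid","lid_handle","tall_caddy","squat_caddy","honey","coaster","strainer","susan"):
        for r in bot.masks_of(t,n)[:3]:
            P,u,v=pts(d,K,E,r["region"])
            print(n,t,round(r["score"],2),r["extent"],len(P),np.round(np.median(P,0),3) if len(P) else "",np.round(P.min(0),3),np.round(P.max(0),3))
    # geometric: turntable plane
    P,u,v=pts(d,K,E,np.ones(d.shape,bool))
    k=(abs(P[:,2]-.038)<.008)&(P[:,0]>.3)&(P[:,0]<.9)&(abs(P[:,1])<.3)
    Q=P[k]; 
    h=cv2.convexHull(Q[:,:2].astype(np.float32))[:,0]
    c=least_squares(lambda c:np.hypot(*(h-c[:2]).T)-c[2],[Q[:,0].mean(),Q[:,1].mean(),.17],loss="soft_l1",f_scale=.002).x
    print(n,"disc",c,len(Q),"z",np.median(Q[:,2]))
    k=(abs(P[:,2]-.141)<.008)&(np.hypot(P[:,0]-c[0],P[:,1]-c[1])<.19)
    np.save(n+"_lid.npy",P[k]); print(np.round(P[k].mean(0),3),k.sum())
    q=P[k]; r=np.hypot(q[:,0]-c[0],q[:,1]-c[1]); far=q[(r>.135)]; 
    if len(far): print("handle",far.mean(0),len(far),"ang",np.arctan2(*(-(far.mean(0)[:2]-c[:2]))[::-1]))
E
```

```text
top turntable 0.67 [266.7, 136.4, 99.0, 96.0] 6273 [0.599 0.06  0.039] [ 0.45  -0.103 -0.006] [0.797 0.238 0.156]
top lid 0.57 [312.0, 172.7, 41.0, 49.1] 1036 [0.554 0.018 0.146] [ 0.475 -0.045  0.104] [0.623 0.084 0.156]
top lid 0.46 [268.3, 136.0, 97.1, 96.8] 6317 [0.598 0.062 0.039] [ 0.45  -0.111 -0.007] [0.797 0.238 0.156]
top lid_handle 0.86 [308.5, 175.6, 40.0, 44.4] 1037 [0.556 0.018 0.146] [ 0.48  -0.042  0.034] [0.654 0.087 0.156]
top tall_caddy 0.57 [312.9, 131.8, 24.5, 29.3] 562 [0.715 0.035 0.151] [0.688 0.    0.048] [0.764 0.069 0.172]
top squat_caddy 0.97 [167.7, 180.5, 32.1, 28.8] 685 [0.575 0.508 0.078] [ 0.54   0.474 -0.006] [0.624 0.569 0.097]
top squat_caddy 0.91 [213.8, 138.9, 29.3, 25.3] 640 [0.725 0.362 0.078] [ 0.69   0.327 -0.005] [0.802 0.412 0.099]
top squat_caddy 0.84 [267.3, 176.2, 29.6, 29.6] 593 [0.578 0.176 0.117] [0.541 0.136 0.035] [0.628 0.232 0.138]
top honey 0.88 [420.0, 209.5, 23.7, 19.3] 431 [ 0.49  -0.313  0.076] [ 0.459 -0.351 -0.   ] [ 0.527 -0.285  0.093]
top coaster 0.8 [215.6, 212.1, 29.4, 26.7] 368 [0.472 0.343 0.008] [ 0.438  0.308 -0.00
[... 1481 characters left out ...]
0, 36.2] 1045 [0.559 0.011 0.145] [ 0.378 -0.05  -0.004] [0.629 0.084 0.154]
scene coaster 0.17 [182.6, 250.9, 29.1, 31.1] 658 [ 0.513 -0.326  0.074] [ 0.409 -0.361 -0.005] [ 0.537 -0.289  0.093]
scene strainer 0.78 [360.9, 156.0, 18.2, 19.8] 249 [0.482 0.358 0.033] [0.457 0.32  0.004] [0.532 0.393 0.053]
scene strainer 0.66 [356.3, 166.3, 23.4, 14.5] 200 [0.509 0.333 0.008] [ 0.446  0.306 -0.002] [0.536 0.397 0.014]
scene susan 0.72 [271.4, 187.5, 110.4, 91.3] 6425 [0.626 0.013 0.038] [ 0.42  -0.106 -0.003] [0.791 0.23  0.154]
scene disc [0.47845376 0.01567191 0.31047085] 4841 z 0.03732826111648402
[0.562 0.014 0.145] 1024
handle [0.61944945 0.02044994 0.14165735] 62 ang -3.1077178300682364
```

```bash
cat > meas.py <<'E'
from h import *
def angle_from(P,c):
    # lid + handle points
    q=P[(abs(P[:,2]-.141)<.012)]
    rel=q[:,:2]-c; r=np.hypot(*rel.T)
    # lid plate ~ square; fit theta: handle points far out
    H=rel[(r>.142)&(r<.18)]
    H=H[H[:,0]<-.02]
    return H
def disc(P):
    k=(abs(P[:,2]-.038)<.005)&(np.hypot(P[:,0]-.618,P[:,1]-.063)<.185)
    h=cv2.convexHull(P[k][:,:2].astype(np.float32))[:,0]
    return least_squares(lambda c:np.hypot(*(h-c[:2]).T)-c[2],[.618,.063,.17],loss="soft_l1",f_scale=.001).x,h
def plate(p,d,K,E,c):
    hsv=cv2.cvtColor(p,cv2.COLOR_BGR2HSV)
    g=(p[...,1].astype(int)>p[...,2]+4)
    P,u,v=pts(d,K,E,g)
    k=(abs(P[:,2]-.146)<.007)&(np.hypot(P[:,0]-c[0],P[:,1]-c[1])<.15)
    return P[k]
if __name__=="__main__":
  for n in ("top","scene"):
    p,d=bot.capture(n);K,E=model(n)
    P,u,v=pts(d,K,E,np.ones(d.shape,bool))
    c,h=disc(P); print(n,"disc",np.round(c,4))
    H=angle_from(P,c[:2]); 
    if len(H):
        m=np.median(H,0); print(" handle",len(H),np.round(m+c[:2],4),"ang",round(np.arctan2(-m[1],-m[0]),3), "r",np.hypot(*m))
    L=plate(p,d,K,E,c[:2])
    if len(L):
        mr=cv2.minAreaRect(L[:,:2].astype(np.float32)*1000); print(" plate",len(L),mr, np.array(mr[0])/1000-c[:2])
        m=np.array(mr[0])/1000-c[:2]; print(" ang from plate",np.arctan2(-m[1],-m[0]),np.hypot(*m))
E
python3 meas.py
```

```text
top disc [0.6188 0.0651 0.1684]
 handle 75 [ 0.4928 -0.0276] ang 0.634 r 0.15641600983692205
 plate 316 ((557.9789428710938, 20.095813751220703), (101.24644470214844, 91.70792388916016), 37.11912155151367) [-0.06086671 -0.04499857]
 ang from plate 0.6366159337303221 0.07569430240621056
scene disc [0.6221 0.0624 0.1686]
 handle 89 [ 0.4987 -0.0325] ang 0.655 r 0.15565988378637544
 plate 29 ((564.5960083007812, 15.335052490234375), (92.53178405761719, 83.35336303710938), 39.33810806274414) [-0.05748648 -0.04707728]
 ang from plate 0.6861761733565943 0.07430320373250271
```

```bash
python3 -m creep '[[1,[-60,-67,-20],-0.11],[1,[-121,-134,-20],-0.22],[1,[-182,-201,-20],-0.33],[1,[-242,-269,-20],-0.44],[1,[-303,-336,-20],-0.55],[1,[-364,-403,-20],-0.66],[1,[-424,-470,-20],-0.77],[1,[-485,-538,-20],-0.88]]'
python3 - <<'E'
from h import *
s=bot.observe(); print(s["time"],s["ee_pos"],s["tool_rot"],s["q"])
M=R.from_quat(s["tool_rot"]).as_matrix(); print("yaw_y",np.arctan2(M[1,1],M[0,1]), "to goal (tool mm)",M.T@(np.array([.492,-.030,.24])-s["ee_pos"])*1000)
E
```

```text
time: 2.0
ee_pos: [0.3333, 0.2636, 0.2406]
tool_rot: [-0.313, 0.95, 0.0, 0.0]
force: [2.0, 0.5, 0.4]
finger_gap: 0.998
2.0 [0.33327928 0.26364768 0.24061905] [-3.13186443e-01  9.49691603e-01  4.21896040e-05  3.30710261e-04] [ 5.28603562e-01  1.88403409e-01  1.78003548e+00 -6.00965553e-05
  1.17248929e+00 -1.67926236e+00]
yaw_y 2.2078891703527956 to goal (tool mm) [  47.09576935 -330.45907401    0.63019865]
```

```bash
python3 -m creep '[[1,[6,-42,0],0],[1,[13,-90,0],0],[1,[20,-140,0],0],[1,[27,-190,0],0],[1,[34,-240,0],0],[1,[41,-290,0],0],[1,[47,-330,0],0],[1,[47,-330,0],0]]'
cat > wr.py <<'E'
from h import *
import sys
s=bot.observe(); p,d=bot.capture("wrist"); cv2.imwrite(f"pics/{sys.argv[1]}.png",p)
K,E=model("wrist",s); print(s["time"],s["ee_pos"],s["force"],s["finger_gap"])
M=R.from_quat(s["tool_rot"]).as_matrix(); print("yaw_y",np.arctan2(M[1,1],M[0,1]))
P,u,v=pts(d,K,E,np.ones(d.shape,bool)); np.savez("w.npz",P=P,u=u,v=v,p=p,d=d)
r=bot.masks_of("lid_handle","wrist")
for x in r[:2]: print(x["score"],x["extent"])
k=(P[:,2]>.125)&(P[:,2]<.16)&(P[:,0]<.75)&(abs(P[:,1])<.25)
print(k.sum())
c=np.array([.620,.064])
H=P[k]; rel=H[:,:2]-c; rr=np.hypot(*rel.T); q=(rr>.146)&(rr<.18)&(rel[:,0]<0)&(abs(H[:,2]-.146)<.012)
H=H[q]; print("bar",len(H)); 
if len(H):
    mr=cv2.minAreaRect(H[:,:2].astype(np.float32)*1000); print(mr,H[:,2].max(),np.median(H[:,2]))
    m=np.array(mr[0])/1000-c; print("ang",np.arctan2(-m[1],-m[0]),np.hypot(*m))
    print("in tool frame mm",M.T@(np.array([mr[0][0]/1000,mr[0][1]/1000,.141])-s["ee_pos"])*1000)
E
python3 wr.py w1
```

```text
time: 2.8
ee_pos: [0.4942, -0.0338, 0.2407]
tool_rot: [-0.311, 0.95, -0.001, 0.001]
force: [0.3, 0.1, 0.4]
finger_gap: 1.002
2.8 [ 0.4942248  -0.03376168  0.24067452] [0.31647561 0.07738926 0.43541978] 1.0017861044450767
yaw_y 2.2040228414894094
0.73 [268.5, 191.4, 100.2, 142.2]
7049
bar 881
((495.0933837890625, -31.899707794189453), (22.849929809570312, 33.71113586425781), 36.47013473510742) 0.1540942346142677 0.15047861763295584
ang 0.6547780268774488 0.15747513050725617
in tool frame mm [-1.66447804  1.19603353 99.67462701]
```

View pics/w1.png

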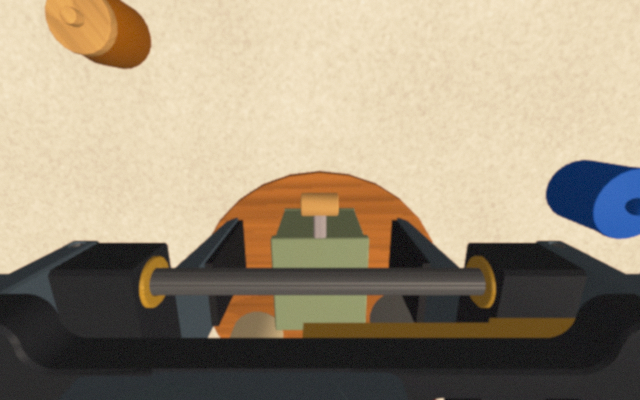

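```bash
python3 -m creep '[[1,[-2,1,30],0],[1,[-2,1,70],0],[1,[-2,1,100],0],[1,[-2,1,110],0],[1,[-2,1,110],0]]' && python3 -m creep '[[0.3,[0,0,0],0],[0.3,[0,0,0],0],[0.2,[0,0,0],0],[0.2,[0,0,0],0],[0.2,[0,0,0],0],[0.2,[0,0,0],0]]' 25; python3 wr.py w2
```

```text
time: 3.4
ee_pos: [0.4921, -0.0273, 0.1299]
tool_rot: [-0.313, 0.95, 0.001, -0.001]
force: [-0.2, 0.6, 0.2]
finger_gap: 1.003
time: 4.0
ee_pos: [0.4921, -0.0274, 0.1301]
tool_rot: [-0.313, 0.95, 0.001, -0.001]
force: [-0.3, 0.5, -1.3]
finger_gap: 0.499
4.0 [ 0.49210226 -0.02737845  0.13008077] [-0.3109286   0.49641651 -1.30748436] 0.4994681646924065
yaw_y 2.206849821293491
5810
bar 2958
((488.6612243652344, -30.712127685546875), (26.320756912231445, 67.88981628417969), 36.540306091308594) 0.15799616911152636 0.14923261248415837
ang 0.6247658389310384 0.16192671526330252
in tool frame mm [  4.75754032  -0.61789742 -10.91639492]
```

View pics/w2.png

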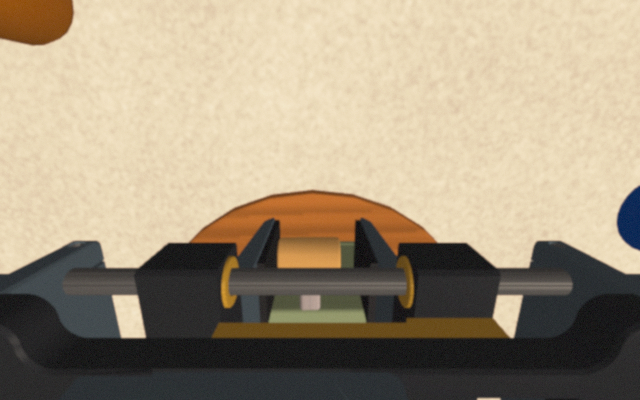

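```bash
python3 -m creep '[[0.3,[0,0,0],0],[0.3,[0,0,0],0],[0.2,[0,0,0],0],[0.2,[0,0,0],0],[0.2,[0,0,0],0],[0.2,[0,0,0],0]]' 25; python3 wr.py w3; python3 meas.py
```

```text
time: 4.7
ee_pos: [0.4922, -0.0275, 0.13]
tool_rot: [-0.313, 0.95, 0.001, -0.001]
force: [0.1, -3.9, -0.4]
finger_gap: 0.371
4.7 [ 0.49216855 -0.02754303  0.12997998] [ 0.08356252 -3.91125282 -0.36471117] 0.3705512007943757
yaw_y 2.2068598343694954
0.88 [279.7, 236.1, 73.3, 89.6]
4838
bar 2736
((485.8204040527344, -33.129791259765625), (19.078590393066406, 56.1375732421875), 36.08787155151367) 0.1579682768866585 0.14956367429055667
ang 0.6265730176198868 0.16564528462572398
in tool frame mm [  8.4361556   -0.705253   -11.01296696]
top disc [0.6194 0.0655 0.1682]
 plate 37 ((563.3161010742188, 68.9244384765625), (23.767349243164062, 60.6141471862793), 86.3290023803711) [-0.05605856  0.00344782]
 ang from plate -0.06142644340904009 0.05616448449063884
scene disc [0.6216 0.0628 0.1689]
 handle 14 [ 0.5058 -0.0259] ang 0.653 r 0.14584473243319854
 plate 35 ((552.3114624023438, 15.511646270751953), (106.90900421142578, 86.2395248413086), 28.482547760009766) [-0.06928924 -0.04727553]
 ang from plate 0.598742605228199 0.08388072072627802
```

View pics/w3.png

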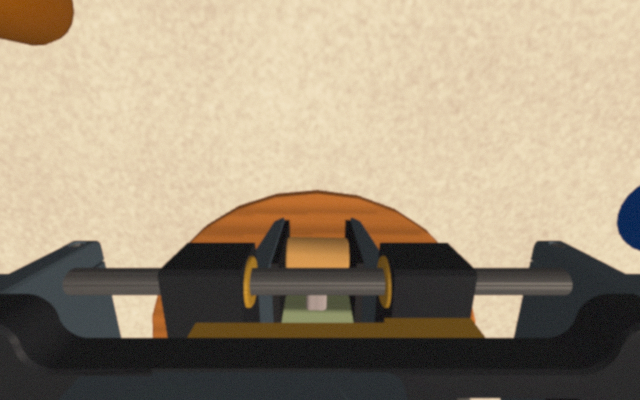

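```bash
cat > arc.py <<'E'
from h import *
import sys
c=np.array([.620,.0655]); s=bot.observe(); M=R.from_quat(s["tool_rot"]).as_matrix()
yaw=np.arctan2(M[1,1],M[0,1])-np.pi/2; p=s["ee_pos"][:2]-c; print("yaw",yaw,"pos ang",np.arctan2(-p[1],-p[0]),np.hypot(*p),s["force"],s["time"])
for a in map(float,sys.argv[1:]):
    q=R.from_euler("z",-a).as_matrix()[:2,:2]@p-p
    print(a,np.round(M.T@np.r_[q,0]*1000,1))
E
python3 arc.py .02 .06 .11 .16 .21 .26 .30 .32
```

```text
yaw 0.6360778371582136 pos ang 0.6289314304601268 0.15808133039374003 [-0.09075356 -3.82868077 -0.20270635] 4.9
0.02 [-0.1  3.2  0. ]
0.06 [-0.4  9.5  0. ]
0.11 [-1.1 17.3  0. ]
0.16 [-2.2 25.2  0. ]
0.21 [-3.7 32.9  0.1]
0.26 [-5.6 40.6  0.1]
0.3 [-7.4 46.7  0.1]
0.32 [-8.4 49.7  0.1]
```

```bash
python3 -m creep '[[0.2,[0,3.2,0],0.02],[0.2,[-0.4,9.5,0],0.06],[0.2,[-1.1,17.3,0],0.11],[0.2,[-2.2,25.2,0],0.16],[0.2,[-3.7,32.9,0],0.21],[0.2,[-5.6,40.6,0],0.26],[0.2,[-7.4,46.7,0],0.30],[0.2,[-8.4,49.7,0],0.32]]' 25; python3 arc.py .02 .06 .11 .16 .21 .26 .30 .312
```

```text
time: 5.7
ee_pos: [0.47, 0.0181, 0.1303]
tool_rot: [-0.156, 0.988, 0.001, 0.0]
force: [5.1, -1.8, -1.1]
finger_gap: 0.37
yaw 0.3142106227449484 pos ang 0.30616846593361224 0.15730592310100439 [ 5.07031093 -1.76806999 -1.06689191] 5.7
0.02 [-0.1  3.1  0. ]
0.06 [-0.4  9.4  0. ]
0.11 [-1.1 17.3  0. ]
0.16 [-2.2 25.   0. ]
0.21 [-3.7 32.8  0. ]
0.26 [-5.6 40.4  0. ]
0.3 [-7.4 46.4  0. ]
0.312 [-8.  48.2  0.1]
```

```bash
python3 -m creep '[[0.2,[-0.2,3.1,0],0.02],[0.2,[-0.6,9.4,0],0.06],[0.2,[-1.4,17.3,0],0.11],[0.2,[-2.5,25.0,0],0.16],[0.2,[-4.1,32.8,0],0.21],[0.2,[-6.1,40.4,0],0.26],[0.2,[-8,46.4,0],0.30],[0.2,[-8.6,48.2,0],0.312]]' 25; python3 arc.py ; python3 wr.py w4; python3 - <<'E'
from h import *
for n in ("top","scene"):
    p,d=bot.capture(n);cv2.imwrite(f"pics/{n}4.png",p)
E
python3 meas.py
```

```text
time: 6.5
ee_pos: [0.4635, 0.0671, 0.1304]
tool_rot: [-0.001, 1.0, 0.001, 0.0]
force: [3.1, -3.6, -1.1]
finger_gap: 0.367
yaw 0.0010562362401149716 pos ang -0.010029371145093908 0.15654183424795937 [ 3.0960639  -3.63134678 -1.11308952] 6.5
6.5 [0.46346604 0.06706999 0.13037238] [ 3.0960639  -3.63134678 -1.11308952] 0.36721598636685243
yaw_y 1.5718525630350115
0.78 [279.6, 239.0, 75.8, 83.5]
4830
bar 2728
((455.228759765625, 66.64854431152344), (18.964969635009766, 56.46061325073242), 0.07045507431030273) 0.15798280111732768 0.14985350189019014
ang -0.016072684994152188 0.1647925253017995
in tool frame mm [  8.234136    -0.40087993 -10.63084588]
top disc [0.6193 0.065  0.1682]
scene disc [0.6218 0.0629 0.1689]
 handle 99 [0.4714 0.0685] ang -0.038 r 0.15048743063982478
 plate 21 ((549.3914184570312, 55.648170471191406), (89.43285369873047, 112.74745178222656), 61.95002746582031) [-0.07237041 -0.007212  ]
 ang from plate 0.09932608016234286 0.07272887653392815
```

View pics/w4.png

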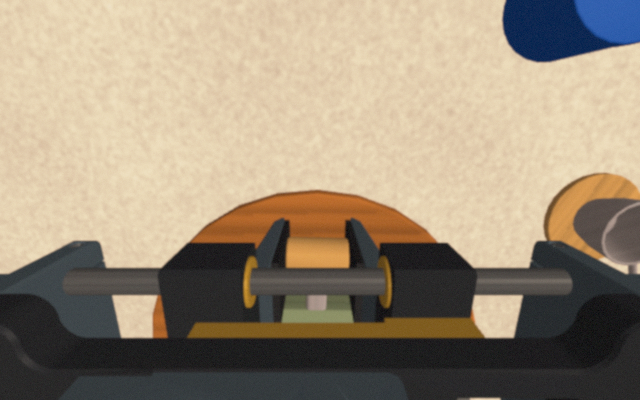

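View pics/top4.png

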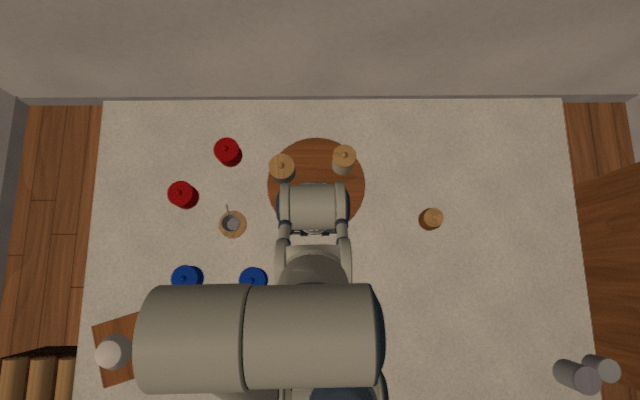

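View pics/scene4.png

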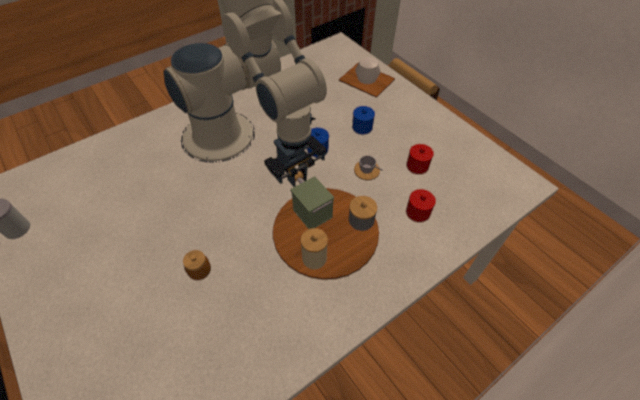

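```bash
python3 -m creep '[[0.2,[-1.5,-1,-6],0],[0.2,[-2,-1,-11.8],0],[0.2,[-3.5,-1,-23.5],0],[0.2,[-6.5,-1,-35],0],[0.2,[-10.4,-1,-46.2],0],[0.2,[-15.3,-1,-57],0],[0.2,[-21.2,-1,-67.3],0]]' 25; python3 arc.py ; python3 wr.py w5; python3 - <<'E'
from h import *
for n in ("scene",):
    p,d=bot.capture(n);cv2.imwrite(f"pics/{n}5.png",cv2.resize(p[130:300,230:430],None,fx=3,fy=3))
    K,E=model(n); P,u,v=pts(d,K,E,np.ones(d.shape,bool)); g=p.reshape(-1,3)[v*640+u].astype(int)
    k=(g[:,1]>g[:,2]+4)&(P[:,2]>.15)&(np.hypot(P[:,0]-.55,P[:,1]-.065)<.1); Q=P[k]; print(len(Q),Q.min(0),Q.max(0))
E
```

```text
time: 7.5
ee_pos: [0.4846, 0.0651, 0.1986]
tool_rot: [-0.001, 1.0, 0.0, 0.0]
force: [3.3, -2.7, -5.4]
finger_gap: 0.37
yaw 0.002589777589040665 pos ang 0.0027165956493577156 0.13544991193879216 [ 3.34634391 -2.69709743 -5.35299492] 7.5
7.5 [0.48455059 0.06513204 0.19858209] [ 3.34634391 -2.69709743 -5.35299492] 0.37047737686097343
yaw_y 1.5733861043839372
0.58 [281.4, 234.6, 72.7, 93.6]
560
bar 0
412 [ 0.45676466 -0.02008658  0.15028054] [0.59119733 0.15163031 0.58939351]
```

View pics/w5.png

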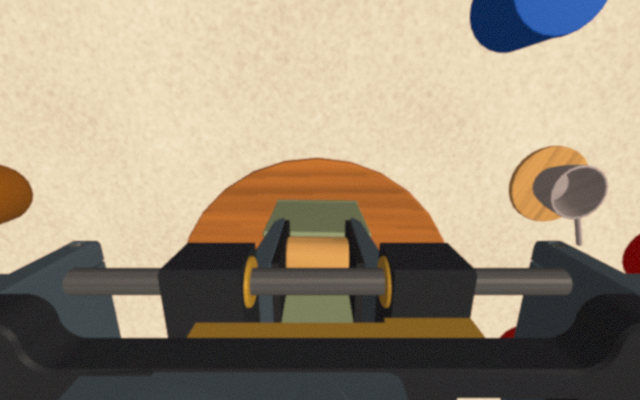

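View pics/scene5.png

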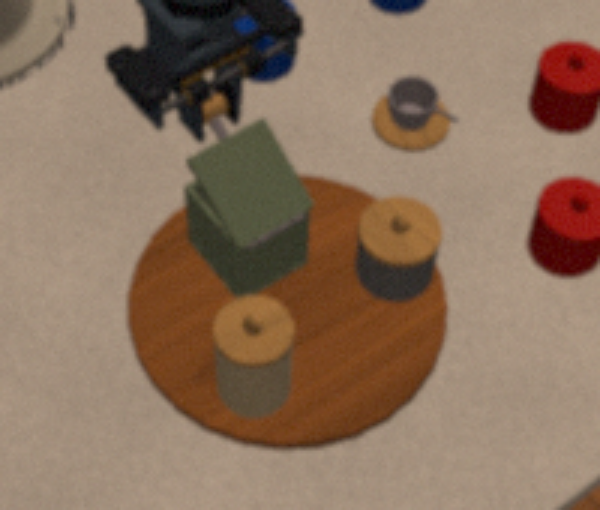

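```bash
python3 -m creep '[[0.2,[-6.5,0,-9.2],0],[0.2,[-14,0,-18.2],0],[0.2,[-22.3,0,-26.6],0],[0.2,[-31.3,0,-34.2],0],[0.2,[-41,0,-41],0],[0.2,[-51,0,-46.9],0],[0.2,[-51,0,-46.9],0]]' 25; python3 arc.py ; python3 wr.py w6; python3 - <<'E'
from h import *
s=bot.observe();print(s["force"],s["torque"],s["joint_vel"])
for n in ("scene","top"):
    p,d=bot.capture(n);cv2.imwrite(f"pics/{n}6.png",cv2.resize(p[130:300,230:430],None,fx=3,fy=3))
    K,E=model(n)
    for r in bot.masks_of("lid",n)[:2]: 
        P,u,v=pts(d,K,E,r["region"]); print(n,r["score"],len(P),P.min(0),P.max(0))
    P,u,v=pts(d,K,E,np.ones(d.shape,bool)); 
    k=(P[:,2]>.15)&(P[:,2]<.235)&(P[:,0]>.53)&(P[:,0]<.61)&(abs(P[:,1]-.065)<.042); Q=P[k]
    print(len(Q))
    if len(Q)>30:
        best=(0,)
        rng=np.random.default_rng(0)
        for i in range(500):
            a=Q[rng.choice(len(Q),3,0)]; nn=np.cross(a[1]-a[0],a[2]-a[0]); l=np.linalg.norm(nn)
            if l<1e-6: continue
            nn/=l; inl=abs((Q-a[0])@nn)<.003
            if inl.sum()>best[0]: best=(inl.sum(),inl)
        q=Q[best[1]]; U=np.linalg.svd(q-q.mean(0))[2][2]; U*=np.sign(U[2])
        print(n,"plane inl",best[0],"normal",U,"open deg",np.degrees(np.arctan2(U[0],U[2])),"turntable",np.degrees(np.arctan2(U[1],U[0])))
E
```

```text
time: 8.35
ee_pos: [0.5362, 0.065, 0.2459]
tool_rot: [-0.001, 1.0, 0.0, 0.0]
force: [-5.9, -2.9, 6.7]
finger_gap: 0.373
yaw 0.0025668942863079636 pos ang 0.00574526138145214 0.08376175060519507 [-5.93819107 -2.90408562  6.6808568 ] 8.35
8.35 [0.53623963 0.06501877 0.24594433] [-5.93819107 -2.90408562  6.6808568 ] 0.37263338438062893
yaw_y 1.5733632210812045
0.67 [281.5, 234.0, 68.3, 33.5]
1545
bar 0
[-3.45596704 -4.27724349  5.23711033] [-0.77574648  0.44952424 -0.35656106] [ 0.00153592 -0.00231776  0.0082127   0.00092246 -0.00463288 -0.00045132]
scene 0.86 1086 [ 0.36039394  0.01579853 -0.00437773] [0.60695786 0.21439154 0.2674591 ]
808
scene plane inl 696 normal [ 0.85573144 -0.01167617  0.51728847] open deg 58.84709618117134 turntable -0.7817330551132785
0
```

View pics/w6.png

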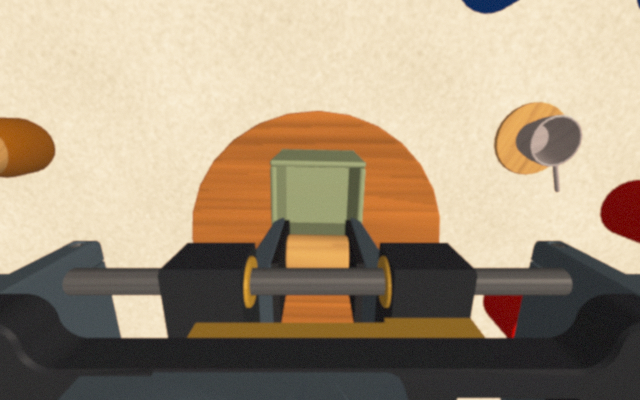

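View pics/scene6.png

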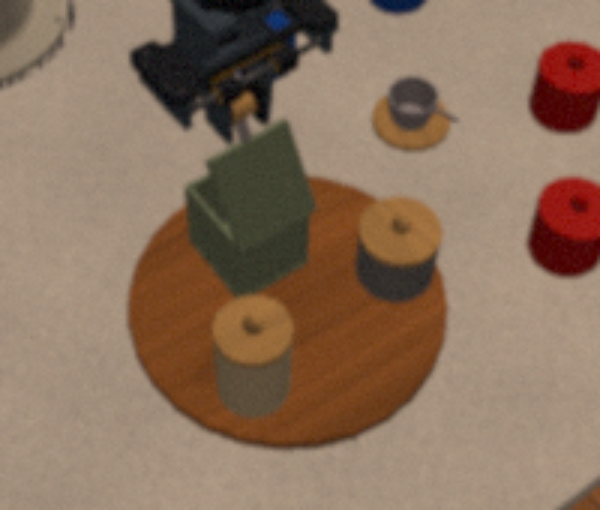

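```bash
python3 - <<'E'
from h import *
bot.capture("wrist");bot.capture("scene")
s=bot.observe();print(s["time"],s["ee_pos"],s["force"],np.abs(s["joint_vel"]).max(),s["finger_gap"])
print(bot.sign_off())
E
```

```text
8.75 [0.5352596  0.06500904 0.24542274] [-2.83781477 -4.33671136  5.13436954] 0.0018919674500243234 0.3709268235683862
the job is handed in; nothing more can be done
None
```

I turned the lazy Susan with the lid shut until the handle pointed straight at the shelf's front edge. I then raised the lid to about 60 degrees and handed the job in at 8.75 s, still holding it.

**How:** I gripped the handle bar by its flat ends at 25 N and swung it through about 0.635 rad around the turntable's axis. Then I lifted it along the hinge arc with the same grip.

**Last checks:**
- **Turntable angle:** gripper yaw is 0.003 rad. A plane fitted to the lid in the scene camera gives about -0.8 degrees.
- **Lid angle:** the two measurements disagree slightly. Gripper position gives about 60 degrees and the plane fit gives 58.8 degrees; I left it as it was.
- **Holding still:** joint speeds were under 0.002 rad/s, the forces I read stayed under about 10 N, and the fingers were closed on the 34 mm bar.
- **Other things:** both round caddies are standing on the turntable. The strainer and coaster look undisturbed in the final pictures. The honey pot was only partly in view, and nothing came near it.

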